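Seal the biscuit box

ROBOT

A 7-joint arm with a two-finger parallel gripper is mounted at the origin on the work surface. World frame = base frame: x ahead of the robot, y to its left, z up, the work surface at z = 0. Lengths are in mm, angles in rad, forces in N, time in s.
With the tool pointing down it reaches from about 400 to 875 mm from the base axis. Payload 19.3 kg.
Tool frame: the origin (TCP) lies at the very end of the fingers, on their centre line; the grasp point (between the pads) lies 19 mm behind it (grip_point_offset is the z of the grasp point in the tool frame, in mm); z points along the fingers, x is the direction in which the jaws open and shut, and the axes are right-handed (so a half turn about z gives the same grasp; the last joint's range is limited). The gripper opens to 85 mm and grips with 20 to 120 N. Pads are 22 mm wide; open, the fingers measure 114 mm over their backs; the gripper's body (76 mm by 85 mm) begins 54 mm behind the grasp point. The pads swing forward as they close: fully open they stand 13 mm farther back than shut.
Start: joints at [1.236, 0.521, -0.036, 1.599, 0.021, 1.021, -0.113], TCP at [163.545, -603.215, 231.291] pointing down, gripper open.
Joint ranges: [-2.91, 2.91], [-0.3, 2.13], [-1.5, 1.42], [0.17, 2.43], [-1.26, 4.41], [0.16, 1.93], [-2.52, 2.52]. Speed limits (rad/s): [1.89, 1.89, 2.39, 2.39, 3.01, 3.01, 3.01].

INTERFACE

Orientations are given as a 3x3 rotation matrix whose columns are the frame's x, y, z axes.
In Python, from workcell import movep, movel, goto_joints, open_gripper, clamp, wait, inverse_kinematics, read_state, camera, PlanningError, finish_job, grip_point_offset gives the robot as it stands. Calls block until the motion is done:
- movep(position, orientation): joint-space move of the TCP to a pose.
- movel(position, frame=None, max_speed=150, guard=None): straight line of the TCP; frame=None keeps the orientation; max_speed is the mean speed in mm/s. With guard (N) it stops when the force on the tool has changed by that much, and returns True; else False.
- goto_joints(angles): joint-space move.
- open_gripper() and clamp(): open the fingers fully, or close them until they stop; the grip force is fixed at half the most.
- wait(seconds).
- inverse_kinematics(position, orientation): joint angles nearest the present ones, or None.
- read_state(): the state.
- camera(name): name is "scene" or "side" or "wrist"; returns a dict with "image" (400x640x3 uint8, blue, green, red), "range_z" (400x640 float32, mm along the optical axis (not along the pixel's ray), 0 where there is no reading), "fx", "fy", "cx", "cy" (pixels), "cam_to_world" (4x4, takes a point from camera to world coordinates). Camera axes: x right, y up, looking along -z (the intrinsics and any distortion apply to the point x, -y, -z); pixel columns grow to the right and rows downward; lengths in mm; the calibration is good to about 2 mm. A picture is of the moment at which its call begins.
A pose or a line that the arm cannot do raises PlanningError and nothing moves.
- finish_job(): hands the job in, once; it reports no verdict.
The state is a dict: "time": time; "qpos": joint angles; "qvel": joint speeds; "joint_efforts": joint torques, N m; "eef_pos": TCP position; "tool_rot": TCP orientation; "ft_force": force on the tool from outside, world axes, zero at the start; "torque": the same for the moment, N m; "finger_gap": finger opening in mm.
Only numpy, scipy, OpenCV 4.12 (cv2) and the standard library are available. Lean on these libraries where they do the work, as an engineer would, in place of code of your own. Each camera call takes 0.05 s, during which the arm holds its last target.

TASK

The lid of the oblong food box, the lower of the two clear boxes, has only been laid on its rubber gasket and stands proud all round. Press it down one corner at a time, all four corners in turn in any order, until the lid sits flat and fully home on the box, then let go. Do not touch the square food box, which is already shut.

Things in the scene. Friction and masses are not known exactly. Their poses are not given: they have to be found in the camera images.
- lid_top (a point): Top centre of the oblong box's rigid mid-grey lid, 126 (x) x 166 (y) x 6 mm, rubber plug below. z up, y along its long side. Press at its four corners, faint round pads at x = +-45, y = +-65 mm. Starts up to 8 mm proud: top 79 mm above the worktop, dark gap all round; shut, top at 71 mm, on the rigid rim. It cannot slip off (2.5 mm play) but rocks up to 7 degrees while some corners are down.
- oblong_box: The low clear plastic box under that lid, 120 (x) x 160 (y) mm, rim 65 mm above the worktop, fixed to it, to the left or right, turned up to 20 degrees. Origin at the centre of its underside, z up, axes as the lid's.
- seal_nl (a joint): How far (m) the gasket under the lid's corner at x = -45, y = +65 mm (lid_top frame) is pushed down: about 0 with the lid up, 0.008 with that corner home on the rim. It stays where it is pushed. It takes about 6 N straight down on that corner; 10 to 15 N makes sure of it.
- seal_nr (a joint): How far (m) the gasket under the lid's corner at x = -45, y = -65 mm (lid_top frame) is pushed down: about 0 with the lid up, 0.008 with that corner home on the rim. It stays where it is pushed. It takes about 6 N straight down on that corner; 10 to 15 N makes sure of it.
- seal_fl (a joint): How far (m) the gasket under the lid's corner at x = +45, y = +65 mm (lid_top frame) is pushed down: about 0 with the lid up, 0.008 with that corner home on the rim. It stays where it is pushed. It takes about 6 N straight down on that corner; 10 to 15 N makes sure of it.
- seal_fr (a joint): How far (m) the gasket under the lid's corner at x = +45, y = -65 mm (lid_top frame) is pushed down: about 0 with the lid up, 0.008 with that corner home on the rim. It stays where it is pushed. It takes about 6 N straight down on that corner; 10 to 15 N makes sure of it.
- square_box: The other food box, already shut, fixed to the worktop: same clear plastic and mid-grey lid, but square (lid 120 x 120 mm) and taller (top 91 mm above the worktop). Origin at the centre of its underside, z up. It stands on the opposite side to the oblong box and is not to be touched.
Mind the look-alikes: they are no part of the job. What is shaped like the part that bears lid_top but orange is not meant. What is shaped like the oblong_box but purple is not meant.

How it is judged:
By the outcome, as a careful person would: the job done as asked, in the order asked, and still so for the second after the job is handed in, with the robot touching nothing.
It also fails if it takes over 42 s, if anything falls off the work surface, if the arm or the gripper's body presses on something with over 40 N, if the wrist force passes 120 N, or if a joint passes its speed limit or range.

## Working session

There is one attempt and no reset: what is moved stays moved. The work goes in short steps, each a Python script; the robot and the scene stay as the last script left them, time stands still between calls to the robot, and variables do not carry over. Pictures are saved under pics/ and viewed, and the job is handed in when it is done.

```bash
mkdir -p pics; ls; python3 - <<'E'
from workcell import *
import cv2,numpy as np,pickle
d={}
for n in("scene","side","wrist"):
    c=camera(n);d[n]=c;cv2.imwrite(f"pics/{n}0.png",c["image"]);print(n,c["fx"],c["fy"],c["cx"],c["cy"],[k for k in c]);print(np.round(c["cam_to_world"],3))
pickle.dump(d,open("c0.pkl","wb"))
s=read_state();print(s,grip_point_offset)
E
```

```text
pics
scene 386.1106871873221 386.1106871873221 319.543850330365 195.5236524268145 ['image', 'range_z', 'fx', 'fy', 'cx', 'cy', 'cam_to_world']
[[ 3.800000e-02 -6.110000e-01  7.910000e-01  1.352994e+03]
 [ 9.990000e-01  2.000000e-02 -3.200000e-02 -2.088880e+02]
 [ 3.000000e-03  7.910000e-01  6.110000e-01  7.965790e+02]
 [ 0.000000e+00  0.000000e+00  0.000000e+00  1.000000e+00]]
side 386.20060670581273 386.20060670581273 321.1349910544404 194.66449547596267 ['image', 'range_z', 'fx', 'fy', 'cx', 'cy', 'cam_to_world']
[[-6.84000e-01  4.19000e-01 -5.97000e-01 -2.93065e+02]
 [-7.29000e-01 -4.19000e-01  5.41000e-01  5.30513e+02]
 [-2.30000e-02  8.06000e-01  5.92000e-01  8.29388e+02]
 [ 0.00000e+00  0.00000e+00  0.00000e+00  1.00000e+00]]
wrist 283.2321318312177 283.2321318312177 317.65500627523994 197.34919142701878 ['image', 'range_z', 'fx', 'fy', 'cx', 'cy', 'cam_to_world']
[[ 2.60000e-01  9.33000e-01  2.49000e-01  2.25201e+02]
 [-9.66000e-01  2.52000e-01  6.60000e-02 -5.87387e+02]
 [-1.00000e-03 -2.57000e-01  9.66000e-01  3.73662e+02]
 [ 0.00000e+00  0.00000e+00  0.00000e+00  1.00000e+00]]
{'time': 0.15, 'qpos': array([ 1.23582113,  0.5218731 , -0.03630249,  1.5998593 ,  0.02117916,
        1.02109084, -0.11279962]), 'qvel': array([-0.00061726, -0.00203175, -0.0004379 , -0.00033269, -0.00184726,
       -0.00079685,  0.00080469]), 'joint_efforts': array([ 2.57344422e-03, -9.27390218e+01,  1.98045038e+00, -3.70051467e+01,
        1.77987810e-02,  6.32766503e-03, -6.54398741e-05]), 'eef_pos': array([ 163.45749571, -602.99377959,  230.86706677]), 'tool_rot': array([[ 2.61648972e-01, -9.65163065e-01, -2.70052802e-04],
       [-9.65162733e-01, -2.61649106e-01,  8.02259800e-04],
       [-8.44970602e-04,  5.07344484e-05, -9.99999642e-01]]), 'ft_force': array([-0.48920538, -0.56835045, -0.71770175]), 'torque': array([-0.01516344, -0.01989191,  0.01892102]), 'finger_gap': 85.65800254578012} -18.700000000000003
```

View pics/scene0.png

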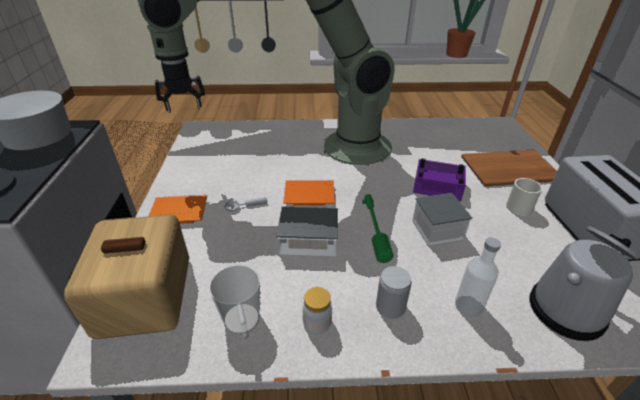

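View pics/side0.png

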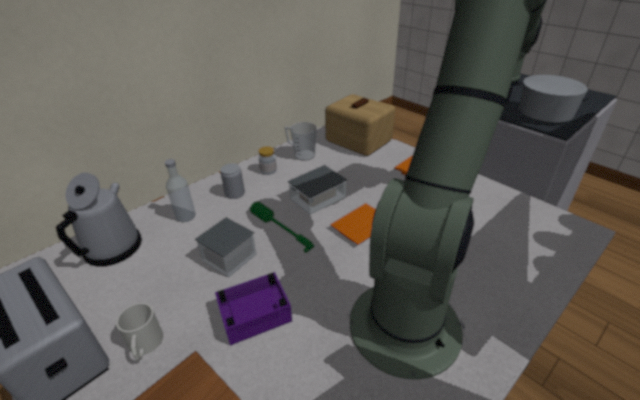

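Scene view candidates are: a grey lid on a clear box at (309,222), a grey lid on a taller clear box at (442,210), orange lids at (310,190) and (178,208), and a purple box at (441,178). By the description the target is (309,222), the lower grey-lidded box. I'll check it in close crops.

```bash
python3 - <<'E'
import cv2,numpy as np,pickle
d=pickle.load(open("c0.pkl","rb"))
a=d["scene"]["image"][165:265,260:360];b=d["side"]["image"][150:250,270:370]
e=d["scene"]["image"][165:265,395:495]
cv2.imwrite("pics/crop0.png",np.hstack([cv2.resize(x,(266,266),interpolation=2) for x in(a,b,e)]))
# plane check: depth points
for n,(x0,x1,y0,y1) in(("scene",(270,350,200,260)),("side",(285,352,160,212)),("scene",(410,475,190,245))):
    c=d[n];Z=c["range_z"];v,u=np.mgrid[y0:y1,x0:x1];z=Z[y0:y1,x0:x1]
    P=np.stack([(u-c["cx"])/c["fx"]*z,-(v-c["cy"])/c["fy"]*z,-z,np.ones_like(z)],-1)@c["cam_to_world"].T
    P=P[...,:3];m=(z>0)&(P[...,2]>60)&(P[...,2]<100)
    q=P[m];print(n,m.sum(),q.mean(0),np.percentile(q[:,2],[10,50,90]))
    r=cv2.minAreaRect(q[:,:2].astype(np.float32));print(r)
    print(d[n]["image"][y0:y1,x0:x1][m].mean(0))
E
```

```text
scene 1999 [ 550.62600521 -208.56480783   77.8004656 ] [75.30443093 78.99758757 80.84780375]
((540.646240234375, -208.43069458007812), (165.0246124267578, 130.88522338867188), 85.07795715332031)
[81.09754877 79.89344672 76.06803402]
side 1177 [ 529.98610191 -198.22524234   77.60673261] [65.82807211 79.3519105  81.62730063]
((538.8682250976562, -205.59939575195312), (168.79010009765625, 130.70985412597656), 85.06521606445312)
[60.2404418  58.54460493 55.97621071]
scene 1504 [519.42532403 176.75563486  86.39088732] [69.76798539 90.50881439 92.62751468]
((505.98468017578125, 180.92762756347656), (123.39901733398438, 121.77584838867188), 9.821088790893555)
[93.47273936 91.6668883  87.63896277]
```

View pics/crop0.png

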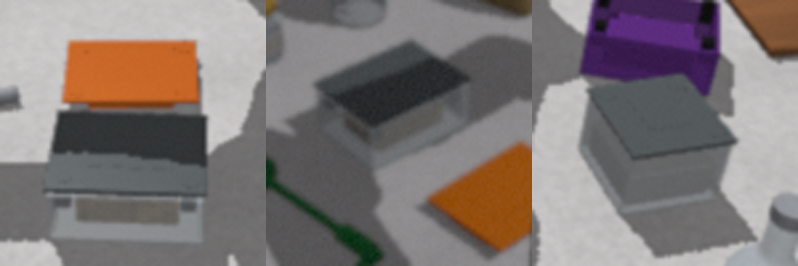

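The target is confirmed at about (540,-207). It measures 165x131 mm with its top at z≈79, and its yaw is about -5°. Before moving I'll check the heights of the neighbours.

```bash
cat > h.py <<'E'
from workcell import *
import numpy as np,cv2
C=np.array([540.,-207.]);a=np.radians(-4.93)
X=np.array([np.cos(a),np.sin(a)]);Y=np.array([-np.sin(a),np.cos(a)])
R=np.column_stack([np.r_[-Y,0],np.r_[-X,0],[0,0,-1.]])
K={n:C+sx*45*X+sy*65*Y for n,sx,sy in(("nl",-1,1),("nr",-1,-1),("fl",1,1),("fr",1,-1))}
def pts(c):
    z=c["range_z"];v,u=np.mgrid[0:400,0:640]
    return (np.stack([(u-c["cx"])/c["fx"]*z,-(v-c["cy"])/c["fy"]*z,-z,np.ones_like(z)],-1)@c["cam_to_world"].T)[...,:3]
E
python3 - <<'E'
from h import *
import pickle
d=pickle.load(open("c0.pkl","rb"));c=d["scene"];P=pts(c);I=c["image"].astype(int)
m=(I[...,2]>180)&(I[...,0]<60);m[:,:280]=0;m[230:]=0;m[:,350:]=0
q=P[m];print("orange",np.percentile(q,[5,95],axis=0))
print(np.linalg.det(R),K)
for k in K: print(k,inverse_kinematics(np.r_[K[k],72],R))
E
```

```text
orange [[ 272.36832537 -273.86878468   20.06973406]
 [ 381.25881321 -130.86500773   25.30577909]]
0.9999999999999999 {'nl': array([ 500.75248918, -138.37323485]), 'nr': array([ 489.58047163, -267.89229146]), 'fl': array([ 590.41952837, -146.10770854]), 'fr': array([ 579.24751082, -275.62676515])}
nl [ 0.2302732   0.59477852 -0.10063434  1.99453958  0.10665695  0.55718077
 -1.60062982]
nr [ 0.42646653  0.63742265 -0.04450097  1.89642639  0.04631615  0.60872051
 -1.30415106]
fl [ 0.20707247  0.69690076 -0.09060168  1.75873846  0.09135624  0.69002625
 -1.58985954]
fr [ 0.37724558  0.73806959 -0.03880851  1.66654301  0.03882301  0.73773015
 -1.33704677]
```

```bash
python3 - <<'E'
from h import *
clamp()
movep(np.r_[K["nr"],180],R)
movel(np.r_[K["nr"],95],max_speed=150)
wait(.2)
f=read_state()["ft_force"];print(f)
g=movel(np.r_[K["nr"],66],max_speed=15,guard=13)
s=read_state();print(g,s["eef_pos"],s["ft_force"]-f,s["time"],s["finger_gap"])
c=camera("scene");cv2.imwrite("pics/p1.png",cv2.resize(c["image"][100:280,200:440],(800,600),interpolation=2))
E
```

```text
[-0.41662416 -0.45220775  0.38303547]
True [ 489.33438848 -268.13878642   72.9460441 ] [-1.78267671  0.98195722 11.70779567] 4.9083 0.17253253602944016
```

View pics/p1.png

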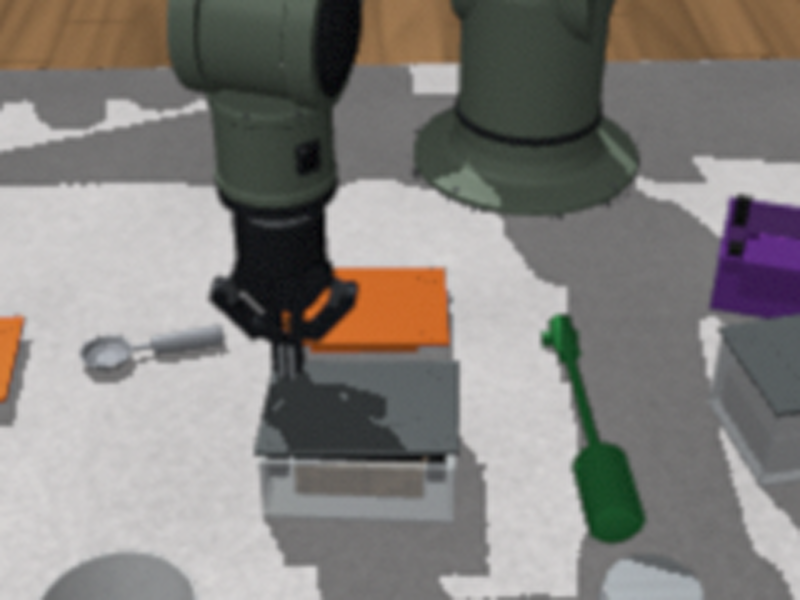

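The closed fingers are on the back-left corner pad (crop pixel about (287,375)), and the lid visibly tilts there. z=72.9 looks slightly short, so I'll press the remaining corners and then make a second round.

```bash
cat >> h.py <<'E'
def press(k,g=14,zs=92,v=12,zup=100):
    movel(np.r_[K[k],zs],max_speed=120); wait(.15)
    f=read_state()["ft_force"]
    r=movel(np.r_[K[k],66],max_speed=v,guard=g)
    s=read_state();wait(.15);s2=read_state()
    print(k,r,s["eef_pos"].round(1),(s["ft_force"]-f).round(1),s2["eef_pos"].round(1),(s2["ft_force"]-f).round(1),round(s2["time"],2))
    movel(np.r_[K[k],zup],max_speed=120)
E
python3 - <<'E'
from h import *
movel(np.r_[K["nr"],105],max_speed=120)
for k in("nl","fl"):
    movel(np.r_[K[k],105],max_speed=150); press(k,zup=105)
E
```

```text
nl True [ 500.4 -138.3   72.5] [-1.5  0.5 11.1] [ 500.4 -138.4   72.5] [-1.3  1.5 11.3] 8.44
fl True [ 590.9 -145.9   72. ] [-2.1  1.6 10.8] [ 590.9 -145.9   72. ] [-2.6  0.2 10.3] 11.72
```

```bash
python3 - <<'E'
from h import *
k="fr"
movel(np.r_[K[k],105],max_speed=150); press(k,g=16,zup=105)
for k in("nr","nl"):
    movel(np.r_[K[k],95],max_speed=150); press(k,g=18,zs=80,zup=95)
E
```

```text
fr True [ 579.3 -276.    71.2] [-1.9 -1.1  9.1] [ 579.4 -276.    71.2] [-1.3 -0.6  9.9] 15.31
nr True [ 489.6 -267.9   71.1] [-1.2  0.8  9.7] [ 489.6 -267.9   71.1] [-1.8  0.6 11.6] 17.84
nl True [ 500.7 -138.4   71.1] [-2.8  0.6 11. ] [ 500.7 -138.3   71.1] [-3.6 -0.  12.5] 20.56
```

Home height is reached at nr, nl and fr. I'll press fl and fr again, retreat and look.

```bash
python3 - <<'E'
from h import *
for k in("fl","fr"):
    movel(np.r_[K[k],95],max_speed=150); press(k,g=18,zs=80,zup=95)
movel(np.r_[K["fr"],200]); 
movep(np.array([330,-480,250.]),R)
wait(.2)
c=camera("scene");e=camera("side")
for n,c,(x0,x1,y0,y1) in(("scene",c,(270,350,200,260)),("side",e,(285,352,160,212))):
    P=pts(c)[y0:y1,x0:x1].reshape(-1,3);q=P[(P[:,2]>63)&(P[:,2]<90)]
    L=np.c_[(q[:,:2]-C)@X,(q[:,:2]-C)@Y]
    m=(abs(L[:,0])<58)&(abs(L[:,1])<76)
    co,*_=np.linalg.lstsq(np.c_[L[m],np.ones(m.sum())],q[m,2],rcond=None);print(n,m.sum(),co,np.median(q[m,2]),
     {k:round(float(np.median(q[m&(L[:,0]*sx>15)&(L[:,1]*sy>25),2])),1) for k,sx,sy in(("nl",-1,1),("nr",-1,-1),("fl",1,1),("fr",1,-1))})
cv2.imwrite("pics/p2.png",np.hstack([cv2.resize(x,(400,400),interpolation=2) for x in(camera("scene")["image"][165:265,260:360],e["image"][150:250,270:370])]))
s=read_state();print(s["time"],s["ft_force"],s["eef_pos"])
E
```

```text
fl True [ 590.4 -146.1   71.1] [-2.8  1.  11.3] [ 590.4 -146.1   71.1] [-3.1  0.1 11.1] 23.01
fr True [ 579.2 -275.6   71.1] [-1.4  0.1  9.2] [ 579.2 -275.6   71.1] [-1.   0.  10.4] 25.73
scene 1491 [-1.23604160e-03 -1.25375000e-03  7.15179406e+01] 71.50797950523793 {'nl': 71.5, 'nr': 71.6, 'fl': 71.4, 'fr': 71.6}
side 823 [-1.95667108e-03 -1.58599771e-04  7.21103326e+01] 72.17973021370267 {'nl': 72.2, 'nr': 72.3, 'fl': 72.0, 'fr': 71.8}
28.5083 [0.2285218  0.12988604 0.45825843] [ 330.44616671 -479.71492686  249.89483966]
```

View pics/p2.png

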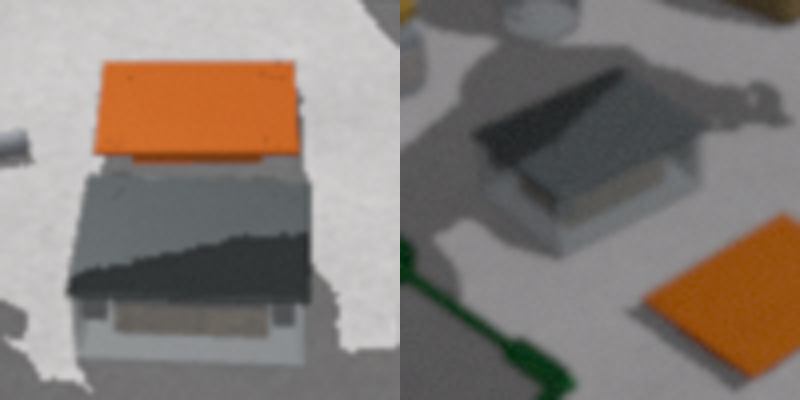

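The picture shows the lid (left view, about (190,240)) lying flat on the rim. The depth is level, with all four corners within about 0.5 mm, and the robot is clear. I'll hand it in.

```bash
python3 -c "
from workcell import *
finish_job()"
```

```text
the job is handed in; nothing more can be done
```

I pressed the oblong box's lid down with the closed fingers, one corner at a time (nr, nl, fl, fr). Then I went round all four again, retreated, and handed the job in at about 28.5 s of the 42 s allowed.

- **First round:** nr, nl and fl stopped at 72.0–72.9 mm, slightly short of home, and fr at 71.2 mm. That is why I made the second round.
- **Second round:** all four corners stopped hard at 71.1 mm under about 9–12 N, against 71 mm when shut.
- **Camera check after letting go:** the lid is flat, with its corners within 0.2 mm of each other in the scene view and 0.5 mm in the side view. The scene view puts its top at 71.5 mm and the side view at 72.2 mm. That difference is within the 2 mm calibration.
- **Contact:** the robot ended touching nothing, with under 1 N at the wrist. No move went near the square box.

No check failed. The hand-in gives no verdict, so I have no confirmation beyond these measurements.

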